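# Find the rocking tile on the bench panel and hold it down

## Task

Five cream tiles have just been stuck on the lift-out panel of the bench, and one of them still rocks: press it near an edge and that edge dips, while the others are firm. Find the one that rocks, then press it flat down onto its bed with your fingertips and finish while still holding it down flat. Press without banging, and do not pick up or shift the wooden block or any other thing.

Things in the scene. Friction and masses are not known exactly. Their poses are not given: they have to be found in the camera images.
- panel: Lift-out panel, plywood on battens with aluminium trim (its edge 47 mm high), 222 mm along x, 326 mm along y, fixed on the bench. Origin under its centre at bench height. Six places: two rows (x = -52, +52 mm) of three (y = -104, 0, +104 mm). Five hold tiles with 4 mm joints, one is bare; what lies in which place changes
- tile_a: Cream tile 100 x 100 x 7 mm. Origin: centre of its upper face, roughly 49 to 54 mm above the bench; x, y along its sides, z up. Solid, unless it is the loose one of the five, which rests on a springy dab under its middle: pressed 32 mm off centre it dips about 1.6 mm per N, 4 mm in all; pressed in the middle it sinks 0.77 mm per N, lies flat 4.5 mm down at 6 N, and springs back when let go
- tile_b: Cream tile 100 x 100 x 7 mm. Origin: centre of its upper face, roughly 49 to 54 mm above the bench; x, y along its sides, z up. Solid, unless it is the loose one of the five, which rests on a springy dab under its middle: pressed 32 mm off centre it dips about 1.6 mm per N, 4 mm in all; pressed in the middle it sinks 0.77 mm per N, lies flat 4.5 mm down at 6 N, and springs back when let go
- tile_c: Cream tile 100 x 100 x 7 mm. Origin: centre of its upper face, roughly 49 to 54 mm above the bench; x, y along its sides, z up. Solid, unless it is the loose one of the five, which rests on a springy dab under its middle: pressed 32 mm off centre it dips about 1.6 mm per N, 4 mm in all; pressed in the middle it sinks 0.77 mm per N, lies flat 4.5 mm down at 6 N, and springs back when let go
- tile_d: Cream tile 100 x 100 x 7 mm. Origin: centre of its upper face, roughly 49 to 54 mm above the bench; x, y along its sides, z up. Solid, unless it is the loose one of the five, which rests on a springy dab under its middle: pressed 32 mm off centre it dips about 1.6 mm per N, 4 mm in all; pressed in the middle it sinks 0.77 mm per N, lies flat 4.5 mm down at 6 N, and springs back when let go
- tile_e: Cream tile 100 x 100 x 7 mm. Origin: centre of its upper face, roughly 49 to 54 mm above the bench; x, y along its sides, z up. Solid, unless it is the loose one of the five, which rests on a springy dab under its middle: pressed 32 mm off centre it dips about 1.6 mm per N, 4 mm in all; pressed in the middle it sinks 0.77 mm per N, lies flat 4.5 mm down at 6 N, and springs back when let go
- block: loose wooden block, 50 x 80 x 42 mm (x, y, z), about 0.11 kg, standing in the bare place of the panel; its top is 82 mm above the bench; origin at the centre of its underside. To be left alone
- tongs: steel tongs 240 mm long lying on the bench beside the panel, 26 mm high; to be left alone
- flat_can: one flattened aluminium can, 122 x 90 x 13 mm, lying beside the panel; to be left alone
- trowel: small trowel with a wooden handle, 270 mm long, 30 mm high, lying on the far side of the panel; to be left alone
- can_pile: pile of flattened cans, about 250 mm across and 55 mm high; to be left alone
- basin: turquoise plastic basin, 276 mm across, 110 mm high; to be left alone
- tub: white tub of adhesive, 110 mm across, 115 mm high; to be left alone

How it is judged:
By the outcome, as a careful person would: the job done as asked, in the order asked, and still so for the second after the job is handed in, while the arm keeps its last pose, push and grip.
It also fails if it takes over 58 s, if anything falls off the work surface, if the arm or the gripper's body presses on something with over 40 N, if the wrist force passes 120 N, or if a joint passes its speed limit or range.

## Robot

A 6-joint arm with a two-finger parallel gripper is mounted at the origin on the work surface. World frame = base frame: x ahead of the robot, y to its left, z up, the work surface at z = 0. Lengths are in m, angles in degrees, forces in N, time in s.
With the tool pointing down it reaches from about 0.25 to 0.725 m from the base axis. Payload 9.7 kg.
Tool frame: the origin (TCP) lies on the centre line of the jaws, within the pads' length; the fingertips stand 19 mm ahead of it and the grasp point (between the pads) is the TCP; z points along the fingers, y is the direction in which the jaws open and shut (so a half turn about z gives the same grasp; the last joint's range is limited). The gripper opens to 85 mm and grips with 20 to 120 N. Pads are 22 mm wide; open, the fingers measure 114 mm over their backs; the gripper's body (76 mm by 85 mm) begins 54 mm behind the grasp point. The pads swing forward as they close: fully open they stand 13 mm farther back than shut.
Start: joints at [67.323, 4.979, 10.078, 95.1, 0, 90], TCP at [0.212, 0.507, 0.224] pointing down, gripper open.
Joint ranges: [-179.16, 179.16], [-48.56, 103.87], [-65.8, 70.77], [-126.05, 130.52], [-82.76, 87.17], [-180, 180]. Speed limits (degrees/s): [127.2, 127.2, 147.25, 180, 180, 180].

## Interface

Orientations are given as [roll, pitch, yaw] about the fixed x, y, z axes, in that order (R = Rz(yaw) Ry(pitch) Rx(roll)).
In Python, from workcell import bot gives the robot as it stands.
- The arm moves only by the tool servo_tool, never from a script. Its argument "motion" is a list that holds one entry, the list of rows, each a list of 6 numbers: the shift along the tool's x, y, z in mm, then the turn, a rotation vector about the tool's x, y, z in rad. A call has 1 to 5 rows; each row shifts and turns the commanded pose from where the row before left it, along the tool's axes as they then stand; what a row does not reach is not made up. A row lasts 1/10 s, in which the tool goes at most 50 mm and 8.59 degrees, less where a joint would pass 70% of its speed; a pose out of reach is approached as far as the arm can. A call is refused whole if a number of a shift passes 50 or a number of a turn 0.15, either way. A call with a gripper value outside its range is refused whole. "gripper" is the finger opening in mm, from 0 to 85.4, set as the call begins (left out, the last holds). The fingers move at their own pace and stop on an object; "newtons" is the grip in N (left out, the last holds). Time passes only in rows, so rows that do not move let the fingers close. It gives the time, the measured TCP pose, the force and the opening at its end, in the units of the state.
- bot.get_obs(): the state, without advancing time (a new reading comes with each control period).
- bot.camera(name): name is "scene" or "top" or "wrist"; returns a dict with "color" (420x560x3 uint8, red, green, blue), "fx", "fy", "cx", "cy" (pixels), "R" (3x3) and "t" (3): a world point X has camera coordinates R X + t. Camera axes: x right, y down, z forward; pixel columns grow to the right and rows downward; lengths in m; the calibration is good to about 2 mm. A picture is of the moment at which its call begins. There is no depth.
- bot.job_done(): hands the job in, once; it reports no verdict.
Trained networks look in a picture, given as the dict that the camera call returned (one of the last four; its "shot" number tells which), for a name from the list of things; names that differ only in an ending like _2 or _b are one class to them, and where a whole thing is asked for, a point or a joint stands for the part that bears it (a point fixed in the world has none). Each returns a list of dicts, best first, with "confidence" (0 to 1); they miss things now and then, are a little off and sometimes report something else, mostly with a low value. They report only what shows in the picture. A call takes as long as a camera call.
- bot.look_for(picture, label): "rect" ([left, top, width, height] in pixels, round what is visible of it).
The state is a dict: "time": time; "q": joint angles; "qd": joint speeds; "joint_efforts": joint torques, N m; "ee_pos": TCP position; "tcp_rot": TCP orientation; "wrist_force": force on the tool from outside, world axes, zero at the start; "torque": the same for the moment, N m; "opening": finger opening in m.
Only numpy, scipy, OpenCV 4.12 (cv2) and the standard library are available. Lean on these libraries where they do the work, as an engineer would, in place of code of your own. Each camera call takes 0.05 s, during which the arm holds its last target.

## Working session

There is one attempt and no reset: what is moved stays moved. The work goes in short steps, Python scripts to look and compute and a tool call to move; the robot and the scene stay as the last step left them, time stands still between calls to the robot, and variables do not carry over. Pictures are saved under pics/ and viewed, and the job is handed in when it is done.

Besides the shell and the picture viewer there is one more tool, called after "Call:" as name([rows], argument=value, ...), one row to a line, values as JSON. servo_tool: Moves the arm, as the interface text tells. Its arguments: {"type":"object","properties":{"motion":{"type":"array","items":{"type":"array","items":{"type":"array","items":{"type":"number"}}}},"gripper":{"type":"number"},"newtons":{"type":"number"}},"required":["motion"]}

```bash
mkdir -p pics; python3 - <<'E'
from workcell import bot
import cv2,json
o=bot.get_obs();print({k:o[k] for k in('time','ee_pos','tcp_rot','wrist_force','opening')})
for n in('scene','top','wrist'):
    p=bot.camera(n);cv2.imwrite(f'pics/{n}0.png',p['color'][:,:,::-1]);print(n,p['fx'],p['cx'],p['cy'],p['R'],p['t'])
    for l in ('panel','tile_a','block'):
        print(l,[(d['rect'],d['confidence']) for d in bot.look_for(p,l)])
E
```

```text
{'time': 0.0, 'ee_pos': array([0.21195352, 0.50724737, 0.22349032]), 'tcp_rot': array([-1.79923447e+02, -1.01087767e-03,  1.57323017e+02]), 'wrist_force': array([-0.48847367, -0.36168759, -0.2849601 ]), 'opening': 0.08560102055758508}
scene 466.2521154456438 273.4083666228923 206.06947159777906 [[ 0.63837361  0.76970852 -0.00528436]
 [ 0.42866443 -0.36120702 -0.82811611]
 [-0.63931677  0.52638225 -0.5605317 ]] [-0.34556009 -0.16447148  1.67024385]
panel []
tile_a [([235.8, 216.2, 49.1, 27.8], 0.86), ([220.0, 195.0, 46.1, 25.2], 0.75), ([271.6, 202.5, 46.6, 33.3], 0.7), ([254.3, 185.3, 43.8, 25.1], 0.68), ([284.6, 181.2, 42.1, 23.3], 0.6)]
block [([310.2, 188.6, 30.7, 30.4], 0.8)]
top 405.07451125823985 273.0687697978627 201.7709483073328 [[-0.02688435 -0.99957364  0.01139196]
 [-0.99478764  0.02563082 -0.09869458]
 [ 0.09836051 -0.01398592 -0.99505256]] [-0.00853202  0.56899524  1.13803501]
panel [([183.5, 166.3, 127.5, 97.2], 0.57), ([207.8, 145.8, 92.9, 21.6], 0.32), ([199.1, 179.3, 28.9, 21.8], 0.17)]
tile_a [([258.4, 221.7, 42.7, 40.1], 0.96), ([270.6, 183.9, 34.4, 43.0], 0.69), ([189.8, 210.6, 35.2, 34.9], 0.63), ([221.5, 213.1, 43.2, 43.4], 0.61), ([232.0, 180.0, 40.5, 37.8], 0.57), ([196.7, 181.3, 36.0, 20.2], 0.39)]
block [([199.1, 181.3, 33.6, 20.7], 0.71)]
wrist 328.429269525028 278.9117075645789 208.26697717196572 [[ 3.85909759e-01  9.22536446e-01 -4.04363498e-04]
 [ 8.78895043e-01 -3.67520668e-01  3.04092192e-01]
 [ 2.80387518e-01 -1.17707538e-01 -9.52642522e-01]] [-0.5499044  -0.03925573  0.37915208]
panel []
tile_a []
block []
```

View pics/top0.png

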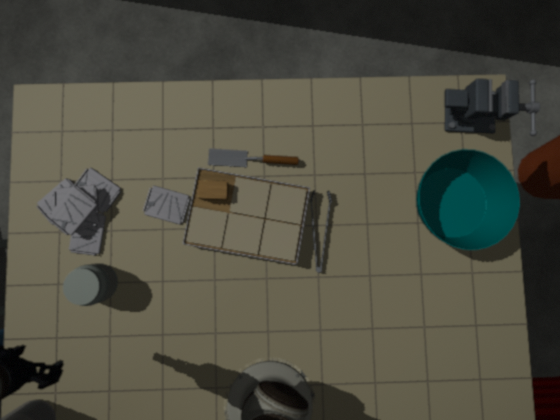

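View pics/scene0.png

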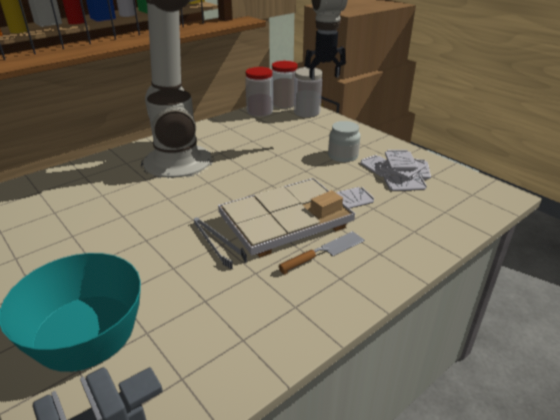

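View pics/wrist0.png

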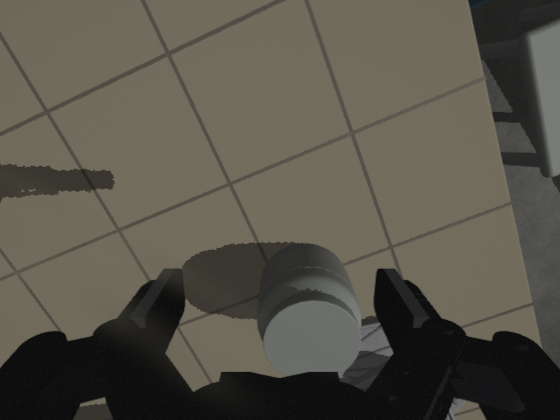

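The top view shows the panel with corners near (199,170), (310,186), (298,264) and (186,243). The block stands in its far-left place, at about (213,190). I'll zoom in.

```bash
python3 - <<'E'
import cv2
i=cv2.imread('pics/top0.png')[155:275,175:325]
i=cv2.convertScaleAbs(cv2.resize(i,None,fx=5,fy=5,interpolation=cv2.INTER_CUBIC),alpha=1.6)
cv2.imwrite('pics/z0.png',i)
E
```

```text
(no output)
```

View pics/z0.png

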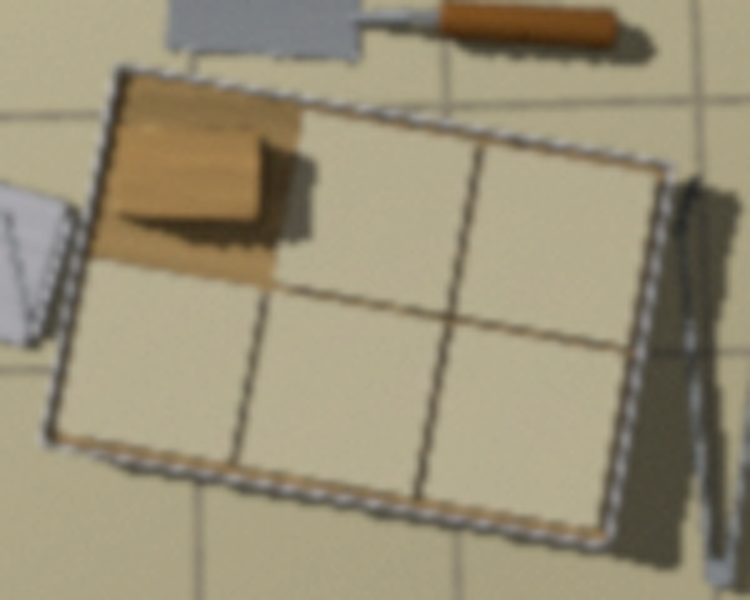

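```bash
cat > h.py <<'E'
import numpy as np,cv2
def ray(p,uv,z):
    R=np.array(p['R']);t=np.array(p['t']);C=-R.T@t
    d=R.T@np.array([(uv[0]-p['cx'])/p['fx'],(uv[1]-p['cy'])/p['fy'],1]);return C+d*(z-C[2])/d[2]
def proj(p,X):
    c=np.array(p['R'])@X+np.array(p['t']);return np.array([p['fx']*c[0]/c[2]+p['cx'],p['fy']*c[1]/c[2]+p['cy']])
E
python3 - <<'E'
from workcell import bot
from h import *
import itertools
from scipy.optimize import least_squares
p=bot.camera('top');s=bot.camera('scene')
f=lambda u,v:(175+(u-2)/5,155+(v-2)/5)
P={k:ray(p,f(*v),z) for k,(v,z) in {'TL':((120,68),.047),'TR':((670,165),.047),'BR':((608,543),.047),'BL':((47,440),.047),'c1':((452,319),.05),'c2':((268,287),.05)}.items()}
for k in P:print(k,P[k].round(4))
# model: +x far, +y left
M={'TL':(.111,.163),'TR':(.111,-.163),'BR':(-.111,-.163),'BL':(-.111,.163),'c1':(0,-.052),'c2':(0,.052)}
def T(q,m):
    c,s_=np.cos(q[2]),np.sin(q[2]);return np.array([q[0]+c*m[0]-s_*m[1],q[1]+s_*m[0]+c*m[1]])
r=least_squares(lambda q:np.concatenate([T(q,M[k])-P[k][:2] for k in M]),[.5,0,0])
q=r.x;print(q[:2],np.degrees(q[2]),r.fun.round(4));np.save('panel.npy',q)
img=s['color'][:,:,::-1].copy()
img=cv2.resize(img[160:280,180:380],None,fx=4,fy=4,interpolation=cv2.INTER_CUBIC)
for k,m in M.items():
    u=proj(s,[*T(q,m),.047 if k[0]!='c' else .05]);cv2.circle(img,tuple(int(a) for a in (u-[180,160])*4+2),5,(0,0,255),1)
cv2.imwrite('pics/s1.png',img)
for m in itertools.product((-.052,.052),(-.104,0,.104)):print(m,T(q,m).round(4),np.linalg.norm(T(q,m)).round(3))
E
```

```text
TL [0.6683 0.1863 0.047 ]
TR [ 0.6046 -0.1254  0.047 ]
BR [ 0.3927 -0.0832  0.047 ]
BL [0.4584 0.2289 0.047 ]
c1 [0.52   0.0008 0.05  ]
c2 [0.5408 0.1038 0.05  ]
[0.53080224 0.05187961] -11.596312898381615 [ 0.004   0.0029  0.0022 -0.0047 -0.0034 -0.0023 -0.0036  0.0049  0.0003
  0.0002  0.0005 -0.001 ]
(-0.052, -0.104) [ 0.459  -0.0395] 0.461
(-0.052, 0) [0.4799 0.0623] 0.484
(-0.052, 0.104) [0.5008 0.1642] 0.527
(0.052, -0.104) [ 0.5608 -0.0605] 0.564
(0.052, 0) [0.5817 0.0414] 0.583
(0.052, 0.104) [0.6026 0.1433] 0.619
```

View pics/s1.png

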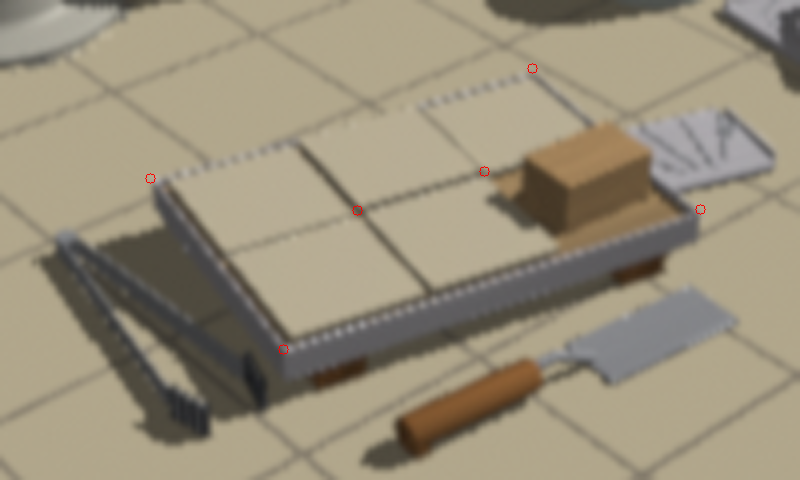

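Red circles (fitted panel pose) match the trim corners and joints in the scene view. The panel's centre is (0.531, 0.052) with yaw −11.6°, and the block is in the far-left place. Next I'll align the tool with the panel, close the fingers and travel over at height.

Call:
servo_tool([
  [[0, 0, 0, 0, 0, -0.097], [0, 0, 0, 0, 0, -0.097], [-30, -26, 0, 0, 0, 0], [-30, -26, 0, 0, 0, 0], [-30, -26, 0, 0, 0, 0]],
], gripper=0)

```text
time: 1.2
ee_pos: [0.285, 0.412, 0.2241]
tcp_rot: [180.0, 0.0, 168.5]
wrist_force: [1.2, 0.7, 0.4]
opening: 0.0122
```

Call:
servo_tool([
  [[-30, -26, 0, 0, 0, 0], [-30, -26, 0, 0, 0, 0], [-30, -26, 0, 0, 0, 0], [-30, -26, 0, 0, 0, 0], [-30, -26, 0, 0, 0, 0]],
])

```text
time: 1.7
ee_pos: [0.4062, 0.2542, 0.2244]
tcp_rot: [180.0, 0.0, 168.4]
wrist_force: [0.7, -0.2, 1.2]
opening: -0.0005
```

Call:
servo_tool([
  [[-30, -26, 15, 0, 0, 0], [-30, -26, 15, 0, 0, 0], [-20, -17, 15, 0, 0, 0], [-20, -17, 15, 0, 0, 0], [0, 0, 0, 0, 0, 0]],
])

```text
time: 2.2
ee_pos: [0.4867, 0.1489, 0.1619]
tcp_rot: [-179.9, -0.1, 168.3]
wrist_force: [0.4, 0.6, 0.6]
opening: 0.0
```

```bash
cat >> h.py <<'E'
def st(b):
    o=b.get_obs();q=np.load('panel.npy');r=o['ee_pos'][:2]-q[:2];c,s=np.cos(q[2]),np.sin(q[2])
    print('t',round(o['time'],2),'panel mm',(1000*np.array([c*r[0]+s*r[1],-s*r[0]+c*r[1]])).round(1),'tip z',round(o['ee_pos'][2]*1000-19,2),'rot',np.round(o['tcp_rot'],2),'F',np.round(o['wrist_force'],2),'op',round(o['opening'],4))
E
python3 -c "
from workcell import bot
from h import *
st(bot);p=bot.camera('wrist');cv2.imwrite('pics/w1.png',p['color'][:,:,::-1])"
```

```text
t 2.2 panel mm [-62.7  86.2] tip z 142.85 rot [-1.7989e+02 -1.4000e-01  1.6827e+02] F [0.44 0.56 0.55] op 0.0
```

View pics/w1.png

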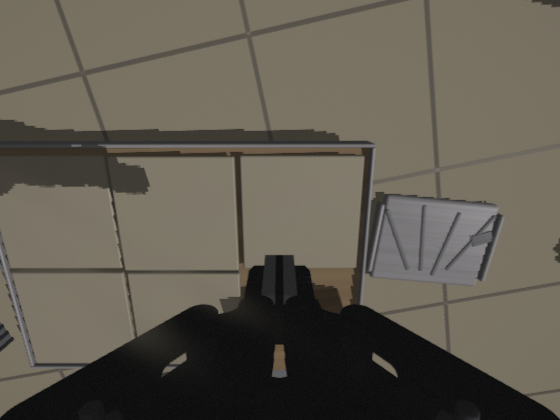

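The wrist view shows the panel square with the tool. The near-left tile spans columns 242–363 and rows 155–268, with the shut fingertips at about (280,270). I'll check the pose against this picture.

```bash
python3 -c "
from workcell import bot
from h import *
p=bot.camera('wrist');q=np.load('panel.npy');c,s=np.cos(q[2]),np.sin(q[2])
for uv,z in [((371,144),.047),((240,154),.05),((240,268),.05),((122,270),.05),((110,154),.05),((362,268),.05)]:
    r=ray(p,uv,z)[:2]-q[:2];print(uv,(1000*np.array([c*r[0]+s*r[1],-s*r[0]+c*r[1]])).round(1))
st(bot)"
```

```text
(371, 144) [-110.3  160.6]
(240, 154) [-103.    56.2]
(240, 268) [-2.  52.4]
(122, 270) [ -0.2 -52.8]
(110, 154) [-103.2  -47.3]
(362, 268) [ -1.9 160.7]
t 2.3 panel mm [-63.7  88. ] tip z 145.0 rot [-1.7999e+02 -5.0000e-02  1.6836e+02] F [0.53 0.31 0.95] op -0.0001
```

Call:
servo_tool([
  [[-6, -8, 25, 0, 0, 0], [-6, -8, 25, 0, 0, 0], [0, 0, 20, 0, 0, 0], [0, 0, 12, 0, 0, 0], [0, 0, 0, 0, 0, 0]],
])

```text
time: 2.8
ee_pos: [0.4939, 0.1338, 0.0814]
tcp_rot: [-180.0, -0.1, 168.5]
wrist_force: [0.5, -0.4, 0.4]
opening: 0.0001
```

Call:
servo_tool([
  [[0, 0, 0, 0, 0, 0]],
])

```text
time: 2.9
ee_pos: [0.495, 0.1339, 0.0833]
tcp_rot: [180.0, 0.1, 168.5]
wrist_force: [-0.3, 1.1, 0.6]
opening: -0.0003
```

```bash
python3 -c "
from workcell import bot
from h import *
st(bot)"
```

```text
t 2.9 panel mm [-51.6  73.1] tip z 64.3 rot [1.7997e+02 6.0000e-02 1.6848e+02] F [-0.28  1.13  0.57] op -0.0003
```

Call:
servo_tool([
  [[0, 0, 2, 0, 0, 0], [0, 0, 2, 0, 0, 0], [0, 0, 2, 0, 0, 0], [0, 0, 0, 0, 0, 0]],
])

```text
time: 3.3
ee_pos: [0.4947, 0.1332, 0.0761]
tcp_rot: [-180.0, -0.0, 168.4]
wrist_force: [0.2, 0.6, 0.5]
opening: -0.0001
```

Call:
servo_tool([
  [[0, 0, 1, 0, 0, 0], [0, 0, 1, 0, 0, 0], [0, 0, 0, 0, 0, 0]],
])

```text
time: 3.6
ee_pos: [0.4947, 0.1332, 0.074]
tcp_rot: [-180.0, -0.0, 168.4]
wrist_force: [0.6, -0.0, 0.3]
opening: -0.0002
```

Call:
servo_tool([
  [[0, 0, 1, 0, 0, 0], [0, 0, 0, 0, 0, 0], [0, 0, 0, 0, 0, 0]],
])

```text
time: 3.9
ee_pos: [0.4948, 0.1332, 0.0732]
tcp_rot: [-180.0, -0.0, 168.4]
wrist_force: [-0.8, -0.1, 1.1]
opening: 0.0002
```

Call:
servo_tool([
  [[0, 0, 1, 0, 0, 0], [0, 0, 0, 0, 0, 0], [0, 0, 0, 0, 0, 0]],
])

```text
time: 4.2
ee_pos: [0.4948, 0.1332, 0.0722]
tcp_rot: [180.0, -0.0, 168.4]
wrist_force: [0.3, -0.3, 0.8]
opening: -0.0001
```

Call:
servo_tool([
  [[0, 0, 1, 0, 0, 0], [0, 0, 0, 0, 0, 0], [0, 0, 0, 0, 0, 0]],
])

```text
time: 4.5
ee_pos: [0.4948, 0.1332, 0.0712]
tcp_rot: [180.0, -0.0, 168.4]
wrist_force: [0.4, -0.2, 0.7]
opening: 0.0004
```

Call:
servo_tool([
  [[0, 0, 1, 0, 0, 0], [0, 0, 0, 0, 0, 0], [0, 0, 0, 0, 0, 0]],
])

```text
time: 4.8
ee_pos: [0.4947, 0.1332, 0.0702]
tcp_rot: [-180.0, -0.0, 168.4]
wrist_force: [-0.2, 0.2, 0.9]
opening: -0.0001
```

Call:
servo_tool([
  [[0, 0, 1, 0, 0, 0], [0, 0, 0, 0, 0, 0], [0, 0, 0, 0, 0, 0]],
])

```text
time: 5.1
ee_pos: [0.4947, 0.1332, 0.0691]
tcp_rot: [-180.0, -0.0, 168.4]
wrist_force: [0.3, 0.3, -0.4]
opening: 0.0002
```

Call:
servo_tool([
  [[0, 0, 1, 0, 0, 0], [0, 0, 0, 0, 0, 0], [0, 0, 0, 0, 0, 0]],
])

```text
time: 5.4
ee_pos: [0.4948, 0.1332, 0.0682]
tcp_rot: [-180.0, -0.0, 168.4]
wrist_force: [1.6, -0.4, -0.1]
opening: 0.0001
```

Call:
servo_tool([
  [[0, 0, 1, 0, 0, 0], [0, 0, 0, 0, 0, 0], [0, 0, 0, 0, 0, 0]],
])

```text
time: 5.7
ee_pos: [0.4947, 0.1332, 0.0671]
tcp_rot: [-180.0, -0.0, 168.4]
wrist_force: [-0.4, 0.1, 0.4]
opening: -0.0001
```

Call:
servo_tool([
  [[0, 0, 1, 0, 0, 0], [0, 0, 0, 0, 0, 0], [0, 0, 0, 0, 0, 0]],
])

```text
time: 6.0
ee_pos: [0.4948, 0.1332, 0.0662]
tcp_rot: [-180.0, -0.0, 168.4]
wrist_force: [-0.1, 0.2, -0.1]
opening: 0.0003
```

Call:
servo_tool([
  [[0, 0, 1, 0, 0, 0], [0, 0, 0, 0, 0, 0], [0, 0, 0, 0, 0, 0]],
])

```text
time: 6.3
ee_pos: [0.4948, 0.1332, 0.0652]
tcp_rot: [-180.0, -0.0, 168.4]
wrist_force: [-0.2, 0.6, -0.1]
opening: 0.0003
```

```bash
python3 -c "
from workcell import bot
from h import *
st(bot);p=bot.camera('wrist');cv2.imwrite('pics/w2.png',p['color'][:,:,::-1])
p=bot.camera('scene');cv2.imwrite('pics/s2.png',cv2.resize(p['color'][130:280,180:380,::-1],None,fx=4,fy=4,interpolation=cv2.INTER_CUBIC));st(bot)"
```

```text
t 6.3 panel mm [-51.7  72.4] tip z 46.15 rot [-180.     -0.    168.44] F [-0.2   0.58 -0.12] op 0.0003
t 6.4 panel mm [-51.6  72.4] tip z 46.18 rot [-180.      0.    168.44] F [ 0.4  -0.68 -0.22] op -0.0
```

View pics/w2.png

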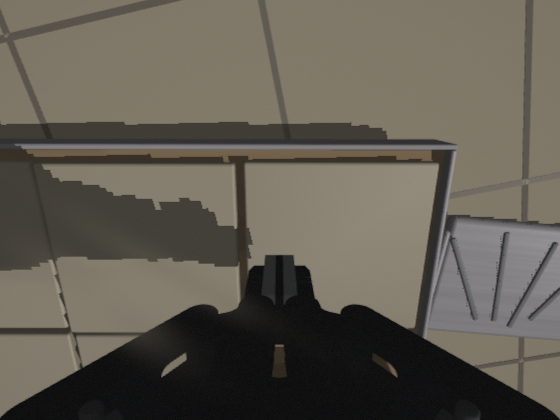

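View pics/s2.png

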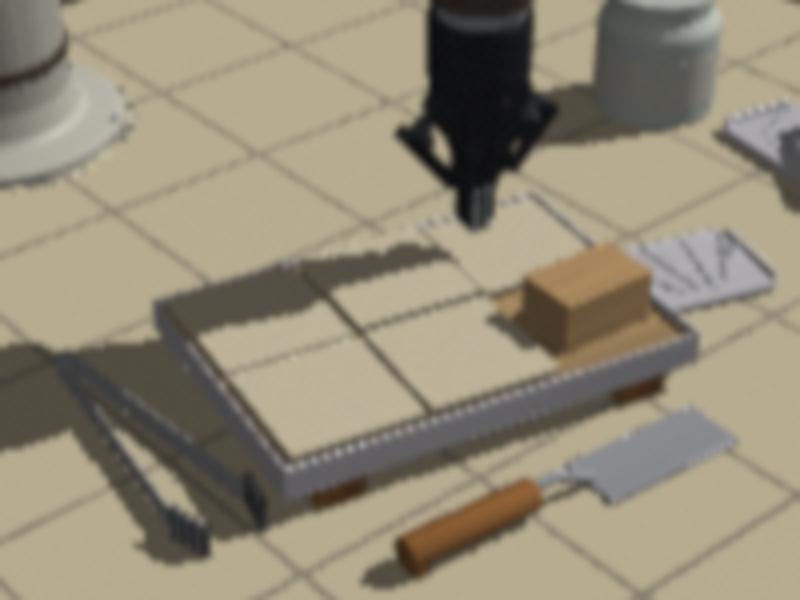

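```bash
python3 -c "
from workcell import bot
from h import *
p=bot.camera('scene')
for z in (.04,.046,.05,.055,.065):print(z,proj(p,[.4948,.1332,z]).round(1), ((proj(p,[.4948,.1332,z])-[180,130])*4).round())
im=p['color'][150:210,260:340,::-1];cv2.imwrite('pics/s3.png',cv2.convertScaleAbs(cv2.resize(im,None,fx=10,fy=10,interpolation=cv2.INTER_CUBIC),alpha=1.5))
st(bot)"
```

```text
0.04 [297.6 194.9] [470. 260.]
0.046 [297.6 193.2] [470. 253.]
0.05 [297.6 192.1] [471. 248.]
0.055 [297.7 190.7] [471. 243.]
0.065 [297.8 187.8] [471. 231.]
t 6.45 panel mm [-51.6  72.4] tip z 46.22 rot [-180.      0.    168.44] F [ 0.15 -0.25 -0.42] op -0.0001
```

View pics/s3.png

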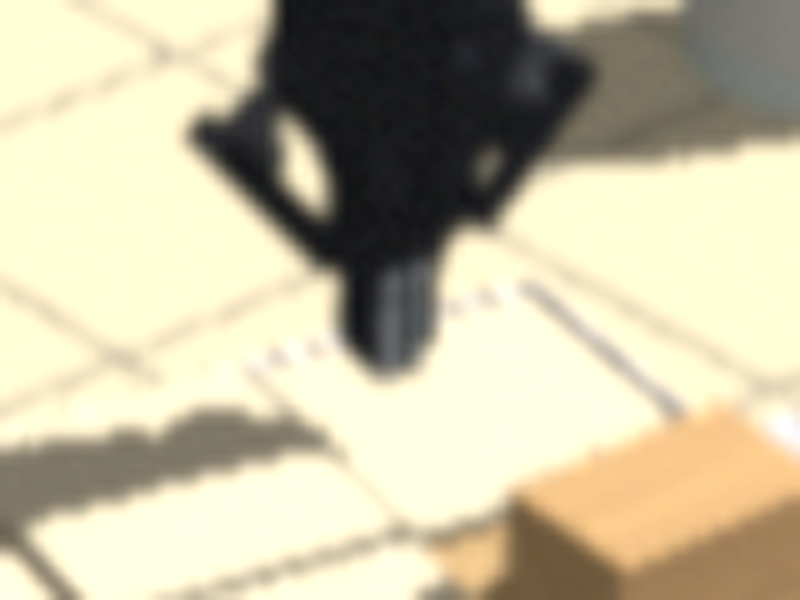

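The scene view shows the fingertips at about (299,188). That is z≈0.06, so they are still well above the tile, and the 19 mm tip offset doesn't match what I see. I'll keep feeling downward.

Call:
servo_tool([
  [[0, 0, 1, 0, 0, 0], [0, 0, 1, 0, 0, 0], [0, 0, 0, 0, 0, 0]],
])

```text
time: 6.75
ee_pos: [0.4947, 0.1332, 0.063]
tcp_rot: [-180.0, -0.0, 168.4]
wrist_force: [0.2, 0.2, 0.2]
opening: 0.0003
```

Call:
servo_tool([
  [[0, 0, 1, 0, 0, 0], [0, 0, 1, 0, 0, 0], [0, 0, 0, 0, 0, 0]],
])

```text
time: 7.05
ee_pos: [0.4947, 0.1332, 0.061]
tcp_rot: [-180.0, -0.0, 168.4]
wrist_force: [-0.8, -0.4, 0.3]
opening: -0.0001
```

Call:
servo_tool([
  [[0, 0, 1, 0, 0, 0], [0, 0, 1, 0, 0, 0], [0, 0, 0, 0, 0, 0]],
])

```text
time: 7.35
ee_pos: [0.4947, 0.1332, 0.059]
tcp_rot: [-180.0, -0.0, 168.4]
wrist_force: [-0.1, 0.5, -0.0]
opening: -0.0003
```

```bash
python3 -c "
from workcell import bot
from h import *
p=bot.camera('scene')
im=p['color'][150:210,260:340,::-1];cv2.imwrite('pics/s4.png',cv2.convertScaleAbs(cv2.resize(im,None,fx=10,fy=10,interpolation=cv2.INTER_CUBIC),alpha=1.3))
st(bot)"
```

```text
t 7.4 panel mm [-51.7  72.4] tip z 40.07 rot [-1.8000e+02 -1.0000e-02  1.6844e+02] F [-0.67  0.27  0.23] op -0.0001
```

View pics/s4.png

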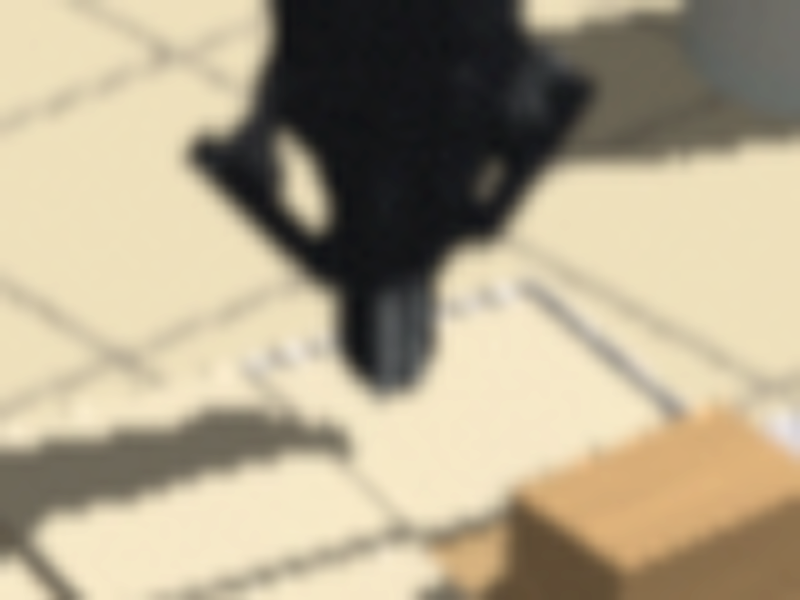

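Call:
servo_tool([
  [[0, 0, 1, 0, 0, 0], [0, 0, 1, 0, 0, 0], [0, 0, 0, 0, 0, 0]],
])

```text
time: 7.7
ee_pos: [0.4947, 0.1332, 0.057]
tcp_rot: [-180.0, -0.0, 168.4]
wrist_force: [0.4, -0.4, -0.1]
opening: 0.0002
```

Call:
servo_tool([
  [[0, 0, 1, 0, 0, 0], [0, 0, 1, 0, 0, 0], [0, 0, 0, 0, 0, 0]],
])

```text
time: 8.0
ee_pos: [0.4947, 0.1332, 0.055]
tcp_rot: [-180.0, -0.0, 168.4]
wrist_force: [-0.5, 0.1, -0.1]
opening: -0.0001
```

Call:
servo_tool([
  [[0, 0, 1, 0, 0, 0], [0, 0, 0, 0, 0, 0], [0, 0, 0, 0, 0, 0]],
])

```text
time: 8.3
ee_pos: [0.4947, 0.1332, 0.0542]
tcp_rot: [-180.0, -0.0, 168.4]
wrist_force: [-0.7, 0.9, -0.8]
opening: 0.0
```

Call:
servo_tool([
  [[0, 0, 1, 0, 0, 0], [0, 0, 0, 0, 0, 0], [0, 0, 0, 0, 0, 0]],
])

```text
time: 8.6
ee_pos: [0.4947, 0.1332, 0.0532]
tcp_rot: [-180.0, -0.0, 168.4]
wrist_force: [0.4, -0.2, -0.3]
opening: 0.0003
```

Call:
servo_tool([
  [[0, 0, 1, 0, 0, 0], [0, 0, 0, 0, 0, 0], [0, 0, 0, 0, 0, 0]],
])

```text
time: 8.9
ee_pos: [0.4947, 0.1332, 0.0521]
tcp_rot: [-180.0, -0.0, 168.4]
wrist_force: [-0.7, 0.5, 0.1]
opening: -0.0002
```

Call:
servo_tool([
  [[0, 0, 1, 0, 0, 0], [0, 0, 0, 0, 0, 0], [0, 0, 0, 0, 0, 0]],
])

```text
time: 9.2
ee_pos: [0.4947, 0.1332, 0.0511]
tcp_rot: [-180.0, -0.0, 168.4]
wrist_force: [-0.4, 0.5, -0.4]
opening: 0.0
```

Call:
servo_tool([
  [[0, 0, 1, 0, 0, 0], [0, 0, 0, 0, 0, 0], [0, 0, 0, 0, 0, 0]],
])

```text
time: 9.5
ee_pos: [0.4947, 0.1332, 0.0501]
tcp_rot: [-180.0, -0.0, 168.4]
wrist_force: [0.7, -0.1, -0.0]
opening: 0.0
```

```bash
python3 -c "
from workcell import bot
from h import *
p=bot.camera('scene')
im=p['color'][150:210,260:340,::-1];cv2.imwrite('pics/s5.png',cv2.convertScaleAbs(cv2.resize(im,None,fx=10,fy=10,interpolation=cv2.INTER_CUBIC),alpha=1.3))
st(bot)"
```

```text
t 9.55 panel mm [-51.7  72.4] tip z 31.14 rot [-1.8000e+02 -1.0000e-02  1.6843e+02] F [ 0.25 -0.51  0.4 ] op 0.0001
```

View pics/s5.png

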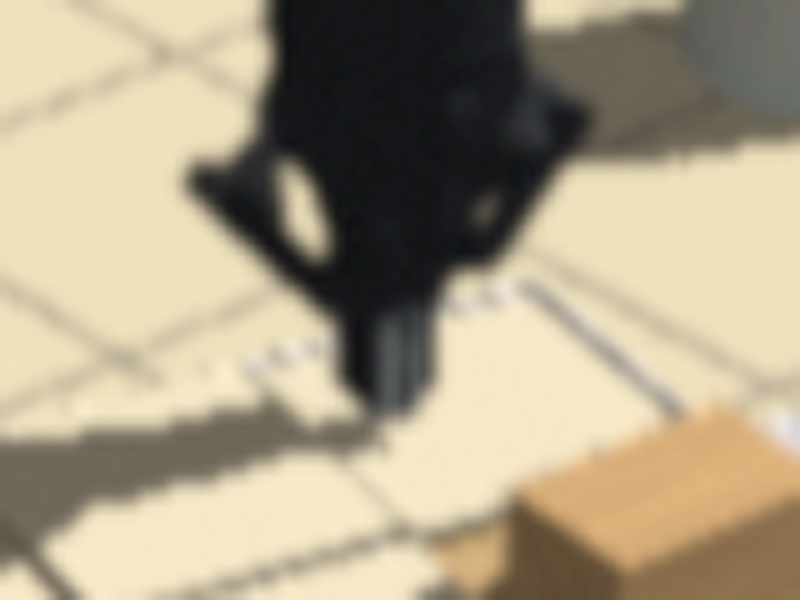

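Call:
servo_tool([
  [[0, 0, 1, 0, 0, 0], [0, 0, 0, 0, 0, 0], [0, 0, 1, 0, 0, 0], [0, 0, 0, 0, 0, 0]],
])

```text
time: 9.95
ee_pos: [0.4947, 0.1332, 0.048]
tcp_rot: [-180.0, -0.0, 168.4]
wrist_force: [-0.5, -0.1, -0.4]
opening: -0.0001
```

Call:
servo_tool([
  [[0, 0, 1, 0, 0, 0], [0, 0, 0, 0, 0, 0], [0, 0, 0, 0, 0, 0]],
])

```text
time: 10.25
ee_pos: [0.4947, 0.1332, 0.0472]
tcp_rot: [-180.0, -0.0, 168.4]
wrist_force: [-0.2, 0.2, -0.3]
opening: -0.0001
```

Call:
servo_tool([
  [[0, 0, 1, 0, 0, 0], [0, 0, 0, 0, 0, 0], [0, 0, 0, 0, 0, 0]],
])

```text
time: 10.55
ee_pos: [0.4947, 0.1332, 0.0462]
tcp_rot: [-180.0, -0.0, 168.4]
wrist_force: [0.0, -0.3, -0.7]
opening: 0.0001
```

Call:
servo_tool([
  [[0, 0, 1, 0, 0, 0], [0, 0, 0, 0, 0, 0], [0, 0, 0, 0, 0, 0]],
])

```text
time: 10.85
ee_pos: [0.4947, 0.1332, 0.0452]
tcp_rot: [-180.0, -0.0, 168.4]
wrist_force: [0.2, 0.0, 0.4]
opening: 0.0001
```

```bash
python3 -c "
from workcell import bot
from h import *
p=bot.camera('scene')
im=p['color'][150:210,260:340,::-1];cv2.imwrite('pics/s6.png',cv2.convertScaleAbs(cv2.resize(im,None,fx=10,fy=10,interpolation=cv2.INTER_CUBIC),alpha=1.3))
st(bot)"
```

```text
t 10.9 panel mm [-51.7  72.4] tip z 26.18 rot [-180.     -0.    168.44] F [-0.32 -0.36 -0.77] op 0.0003
```

View pics/s6.png

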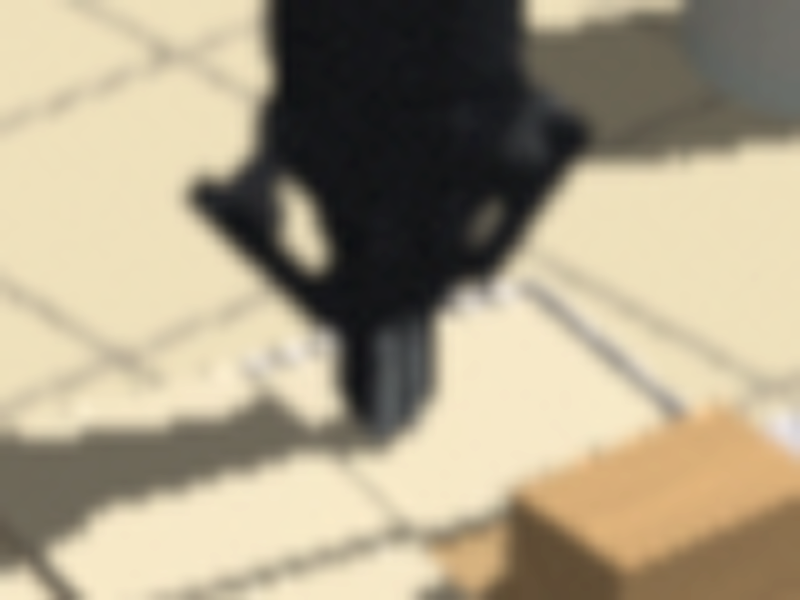

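The shadow now meets the fingertip at about (380,440), so contact is very near. I'll use finer steps.

Call:
servo_tool([
  [[0, 0, 0.5, 0, 0, 0], [0, 0, 0, 0, 0, 0], [0, 0, 0, 0, 0, 0]],
])

```text
time: 11.2
ee_pos: [0.4948, 0.1332, 0.0447]
tcp_rot: [-180.0, 0.0, 168.4]
wrist_force: [-0.4, -0.4, 0.7]
opening: -0.0
```

Call:
servo_tool([
  [[0, 0, 0.5, 0, 0, 0], [0, 0, 0, 0, 0, 0], [0, 0, 0, 0, 0, 0]],
])

```text
time: 11.5
ee_pos: [0.4948, 0.1332, 0.0442]
tcp_rot: [-180.0, -0.0, 168.4]
wrist_force: [-0.1, 0.4, -0.1]
opening: 0.0002
```

Call:
servo_tool([
  [[0, 0, 0.5, 0, 0, 0], [0, 0, 0, 0, 0, 0], [0, 0, 0, 0, 0, 0]],
])

```text
time: 11.8
ee_pos: [0.4947, 0.1332, 0.0436]
tcp_rot: [-180.0, -0.0, 168.4]
wrist_force: [0.9, 0.6, -0.7]
opening: 0.0001
```

Call:
servo_tool([
  [[0, 0, 0.5, 0, 0, 0], [0, 0, 0, 0, 0, 0], [0, 0, 0, 0, 0, 0]],
])

```text
time: 12.1
ee_pos: [0.4948, 0.1332, 0.0432]
tcp_rot: [-180.0, 0.0, 168.4]
wrist_force: [0.2, 0.6, 0.7]
opening: -0.0005
```

Call:
servo_tool([
  [[0, 0, 0.5, 0, 0, 0], [0, 0, 0, 0, 0, 0], [0, 0, 0, 0, 0, 0]],
])

```text
time: 12.4
ee_pos: [0.4948, 0.1332, 0.0427]
tcp_rot: [-180.0, -0.0, 168.4]
wrist_force: [0.0, 0.0, 0.1]
opening: 0.0
```

Call:
servo_tool([
  [[0, 0, 0.5, 0, 0, 0], [0, 0, 0, 0, 0, 0], [0, 0, 0, 0, 0, 0]],
])

```text
time: 12.7
ee_pos: [0.4948, 0.1332, 0.0424]
tcp_rot: [180.0, 0.0, 168.4]
wrist_force: [-1.8, 0.6, 3.3]
opening: 0.0002
```

Call:
servo_tool([
  [[0, 0, 0.5, 0, 0, 0], [0, 0, 0, 0, 0, 0], [0, 0, 0, 0, 0, 0]],
])

```text
time: 13.0
ee_pos: [0.4948, 0.1333, 0.0424]
tcp_rot: [180.0, 0.0, 168.4]
wrist_force: [-2.8, -0.9, 8.0]
opening: -0.0001
```

Call:
servo_tool([
  [[0, 0, 0.5, 0, 0, 0], [0, 0, 0, 0, 0, 0], [0, 0, 0, 0, 0, 0]],
])

```text
time: 13.3
ee_pos: [0.4949, 0.1333, 0.0424]
tcp_rot: [180.0, 0.0, 168.4]
wrist_force: [-5.2, -0.8, 11.2]
opening: -0.0
```

```bash
python3 -c "
from workcell import bot
from h import *
p=bot.camera('scene')
im=p['color'][150:210,260:340,::-1];cv2.imwrite('pics/s7.png',cv2.convertScaleAbs(cv2.resize(im,None,fx=10,fy=10,interpolation=cv2.INTER_CUBIC),alpha=1.3))
p=bot.camera('wrist');cv2.imwrite('pics/w7.png',p['color'][:,:,::-1])
st(bot)"
```

```text
t 13.4 panel mm [-51.6  72.5] tip z 23.34 rot [1.7998e+02 4.0000e-02 1.6844e+02] F [-3.92 -1.11 12.29] op -0.0001
```

View pics/s7.png

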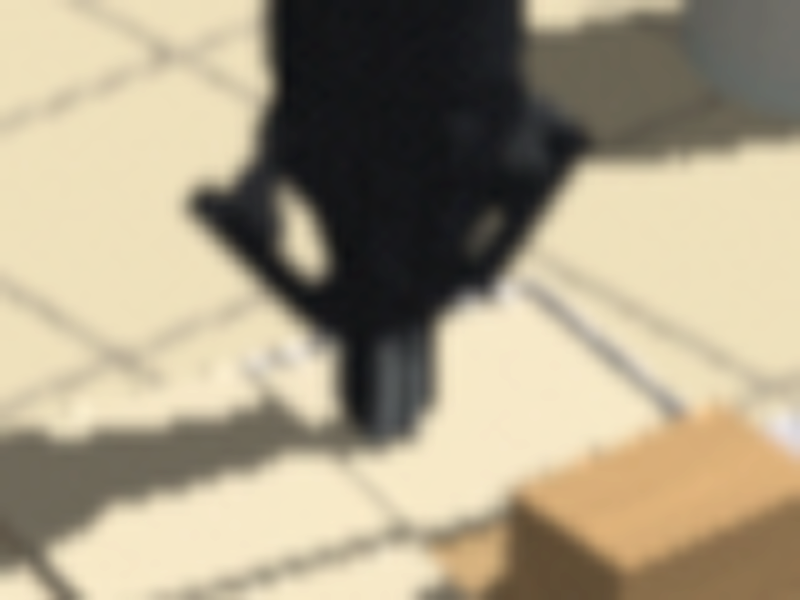

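View pics/w7.png

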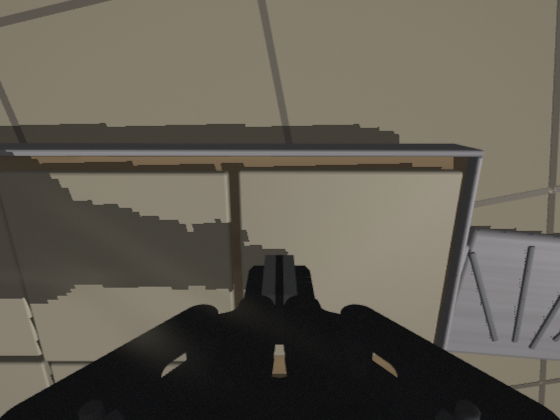

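Contact came at TCP z=0.0424 and the force then rose with no further travel (8, 11, 12 N), so the near-left tile is firm. A loose tile should stand about 4.5 mm higher, so it would touch near z≈0.047. Next is the near-middle tile, pressed on its left side.

Call:
servo_tool([
  [[0, 0, -4, 0, 0, 0], [0, 0, -6, 0, 0, 0], [0, -20, 0, 0, 0, 0], [0, -20, 0, 0, 0, 0], [0, 0, 0, 0, 0, 0]],
])

```text
time: 13.9
ee_pos: [0.4864, 0.0927, 0.0513]
tcp_rot: [-180.0, -0.0, 168.4]
wrist_force: [0.3, 0.2, -0.6]
opening: -0.0002
```

Call:
servo_tool([
  [[0, 0, 1, 0, 0, 0], [0, 0, 1, 0, 0, 0], [0, 0, 1, 0, 0, 0], [0, 0, 0, 0, 0, 0]],
])

```text
time: 14.3
ee_pos: [0.4867, 0.0945, 0.0479]
tcp_rot: [-180.0, -0.0, 168.5]
wrist_force: [-0.1, -0.1, 0.3]
opening: -0.0004
```

Call:
servo_tool([
  [[0, 0, 1, 0, 0, 0], [0, 0, 0.5, 0, 0, 0], [0, 0, 0, 0, 0, 0]],
])

```text
time: 14.6
ee_pos: [0.4867, 0.0941, 0.0466]
tcp_rot: [-180.0, -0.0, 168.4]
wrist_force: [-0.0, -0.9, 0.3]
opening: 0.0003
```

Call:
servo_tool([
  [[0, 0, 0.8, 0, 0, 0], [0, 0, 0.7, 0, 0, 0], [0, 0, 0, 0, 0, 0]],
])

```text
time: 14.9
ee_pos: [0.4868, 0.0941, 0.0452]
tcp_rot: [180.0, 0.0, 168.4]
wrist_force: [0.2, 0.4, 1.1]
opening: 0.0001
```

Call:
servo_tool([
  [[0, 0, 0.5, 0, 0, 0], [0, 0, 0.5, 0, 0, 0], [0, 0, 0, 0, 0, 0]],
])

```text
time: 15.2
ee_pos: [0.4869, 0.0941, 0.0443]
tcp_rot: [180.0, 0.0, 168.4]
wrist_force: [0.1, 1.8, 1.7]
opening: -0.0
```

Force is growing gradually while the tool still sinks (1.1 then 1.7 N), which is what the loose tile should do. I'll confirm.

Call:
servo_tool([
  [[0, 0, 0.5, 0, 0, 0], [0, 0, 0.5, 0, 0, 0], [0, 0, 0, 0, 0, 0], [0, 0, 0, 0, 0, 0]],
])

```text
time: 15.6
ee_pos: [0.4868, 0.0941, 0.0433]
tcp_rot: [180.0, 0.0, 168.4]
wrist_force: [0.6, 2.5, 2.5]
opening: 0.0002
```

```bash
python3 -c "
from workcell import bot
from h import *
st(bot)
p=bot.camera('wrist');cv2.imwrite('pics/w8.png',p['color'][:,:,::-1])
st(bot)
p=bot.camera('scene')
im=p['color'][155:245,220:340,::-1];cv2.imwrite('pics/s8.png',cv2.convertScaleAbs(cv2.resize(im,None,fx=6,fy=6,interpolation=cv2.INTER_CUBIC),alpha=1.3))
st(bot)"
```

```text
t 15.6 panel mm [-51.5  32.5] tip z 24.29 rot [1.7999e+02 1.0000e-02 1.6844e+02] F [0.57 2.54 2.51] op 0.0002
t 15.65 panel mm [-51.5  32.5] tip z 24.29 rot [1.7999e+02 1.0000e-02 1.6844e+02] F [0.71 2.41 2.5 ] op -0.0
t 15.7 panel mm [-51.5  32.5] tip z 24.27 rot [1.7999e+02 1.0000e-02 1.6844e+02] F [0.16 2.   2.89] op 0.0
```

View pics/w8.png

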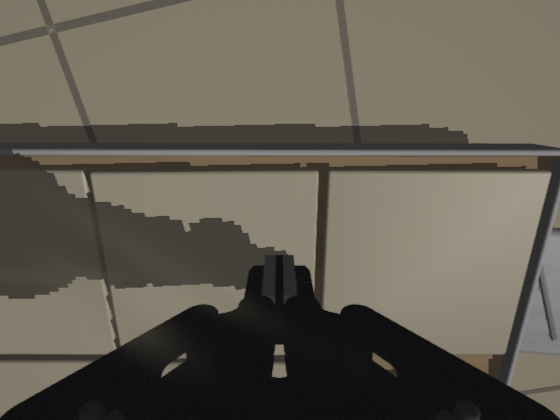

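View pics/s8.png

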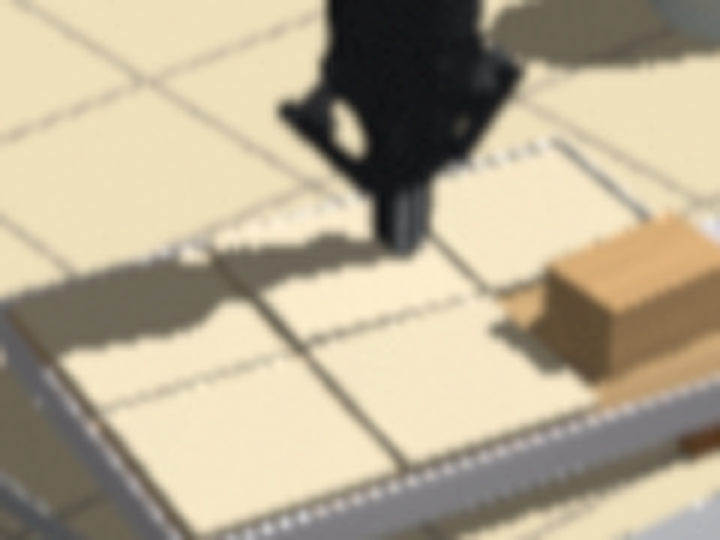

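Confirmed: the near-middle tile takes 2.6 N with about 3.5 mm of dip at its edge, which makes it the loose one. I'll lift, go to its centre and press down slowly.

Call:
servo_tool([
  [[0, 0, -4, 0, 0, 0], [0, 0, -6, 0, 0, 0], [0, -15.5, 0, 0, 0, 0], [0, -16, 0, 0, 0, 0], [0, 0, 0, 0, 0, 0]],
])

```text
time: 16.2
ee_pos: [0.4799, 0.0613, 0.0532]
tcp_rot: [-180.0, -0.0, 168.3]
wrist_force: [-0.3, -0.6, 0.3]
opening: -0.0002
```

Call:
servo_tool([
  [[0, 0, 1.5, 0, 0, 0], [0, 0, 1.5, 0, 0, 0], [0, 0, 1, 0, 0, 0], [0, 0, 0, 0, 0, 0], [0, 0, 0, 0, 0, 0]],
])

```text
time: 16.7
ee_pos: [0.4804, 0.0634, 0.0491]
tcp_rot: [-180.0, -0.0, 168.5]
wrist_force: [0.5, 0.9, 0.3]
opening: -0.0001
```

```bash
python3 -c "
from workcell import bot
from h import *
p=bot.camera('wrist');cv2.imwrite('pics/w9.png',p['color'][:,:,::-1])
st(bot)
q=np.load('panel.npy');c,s=np.cos(q[2]),np.sin(q[2])
im=p['color'].copy()
for m in [(-.102,-.05),(-.102,.05),(-.002,.05),(-.002,-.05)]:
  u=proj(p,[q[0]+c*m[0]-s*m[1],q[1]+s*m[0]+c*m[1],.05]);cv2.circle(im,tuple(int(a) for a in u),4,(255,0,0),1)
cv2.imwrite('pics/w9.png',im[:,:,::-1])
"
```

```text
t 16.75 panel mm [-51.6   1.1] tip z 30.15 rot [-180.     -0.    168.46] F [-1.03  0.12  0.1 ] op 0.0
```

View pics/w9.png

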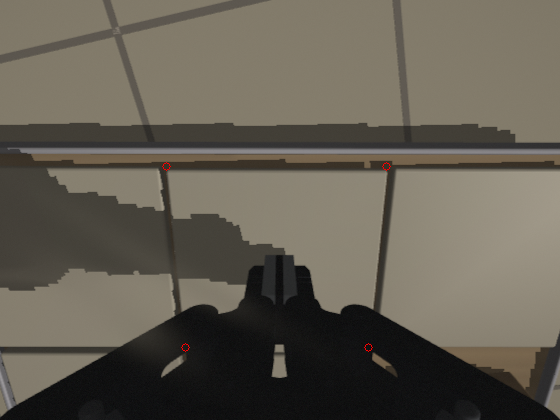

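The tool is centred: the tile's side joints are at columns 173 and 381 (row 285), and the fingers are at 279. Pressing slowly.

Call:
servo_tool([
  [[0, 0, 0.6, 0, 0, 0], [0, 0, 0.6, 0, 0, 0], [0, 0, 0.6, 0, 0, 0], [0, 0, 0.4, 0, 0, 0], [0, 0, 0.4, 0, 0, 0]],
])

```text
time: 17.25
ee_pos: [0.4804, 0.0631, 0.0466]
tcp_rot: [-180.0, 0.0, 168.4]
wrist_force: [0.4, -0.8, 0.4]
opening: 0.0001
```

Call:
servo_tool([
  [[0, 0, 0.4, 0, 0, 0], [0, 0, 0.4, 0, 0, 0], [0, 0, 0.4, 0, 0, 0], [0, 0, 0.4, 0, 0, 0], [0, 0, 0.4, 0, 0, 0]],
])

```text
time: 17.75
ee_pos: [0.4804, 0.0632, 0.0447]
tcp_rot: [180.0, 0.0, 168.4]
wrist_force: [-1.8, -0.7, 2.2]
opening: -0.0005
```

Call:
servo_tool([
  [[0, 0, 0.4, 0, 0, 0], [0, 0, 0.4, 0, 0, 0], [0, 0, 0.4, 0, 0, 0], [0, 0, 0, 0, 0, 0], [0, 0, 0, 0, 0, 0]],
])

```text
time: 18.25
ee_pos: [0.4805, 0.0632, 0.0435]
tcp_rot: [180.0, 0.0, 168.4]
wrist_force: [-1.6, -0.8, 4.3]
opening: -0.0002
```

Call:
servo_tool([
  [[0, 0, 0.4, 0, 0, 0], [0, 0, 0.4, 0, 0, 0], [0, 0, 0.4, 0, 0, 0], [0, 0, 0, 0, 0, 0], [0, 0, 0, 0, 0, 0]],
])

```text
time: 18.75
ee_pos: [0.4805, 0.0632, 0.0423]
tcp_rot: [180.0, 0.0, 168.4]
wrist_force: [-2.1, -0.2, 4.5]
opening: -0.0001
```

Call:
servo_tool([
  [[0, 0, 0.4, 0, 0, 0], [0, 0, 0.4, 0, 0, 0], [0, 0, 0, 0, 0, 0], [0, 0, 0, 0, 0, 0]],
])

```text
time: 19.15
ee_pos: [0.4805, 0.0632, 0.0419]
tcp_rot: [180.0, 0.0, 168.4]
wrist_force: [-3.6, -0.3, 8.6]
opening: 0.0001
```

Call:
servo_tool([
  [[0, 0, 0.4, 0, 0, 0], [0, 0, 0, 0, 0, 0], [0, 0, 0, 0, 0, 0]],
])

```text
time: 19.45
ee_pos: [0.4805, 0.0632, 0.0418]
tcp_rot: [180.0, 0.0, 168.4]
wrist_force: [-4.5, -0.5, 10.9]
opening: 0.0002
```

Call:
servo_tool([
  [[0, 0, 0.4, 0, 0, 0], [0, 0, 0, 0, 0, 0], [0, 0, 0, 0, 0, 0], [0, 0, 0, 0, 0, 0], [0, 0, 0, 0, 0, 0]],
])

```text
time: 19.95
ee_pos: [0.4805, 0.0632, 0.0417]
tcp_rot: [180.0, 0.0, 168.4]
wrist_force: [-5.7, -0.9, 13.2]
opening: -0.0
```

```bash
python3 -c "
from workcell import bot
from h import *
p=bot.camera('wrist');cv2.imwrite('pics/w10.png',p['color'][:,:,::-1])
st(bot);o=bot.get_obs();print(o['torque'])
p=bot.camera('scene')
im=p['color'][155:245,220:340,::-1];cv2.imwrite('pics/s10.png',cv2.convertScaleAbs(cv2.resize(im,None,fx=6,fy=6,interpolation=cv2.INTER_CUBIC),alpha=1.3))
st(bot)"
```

```text
t 20.0 panel mm [-51.5   1. ] tip z 22.64 rot [1.7998e+02 4.0000e-02 1.6844e+02] F [-5.92 -0.72 14.32] op -0.0004
[-0.14107919  1.16992276 -0.03569666]
t 20.05 panel mm [-51.5   1. ] tip z 22.66 rot [1.7999e+02 4.0000e-02 1.6844e+02] F [-5.98 -1.2  14.72] op 0.0003
```

View pics/w10.png

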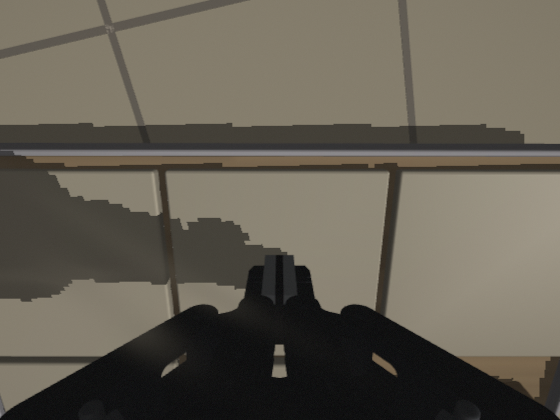

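View pics/s10.png

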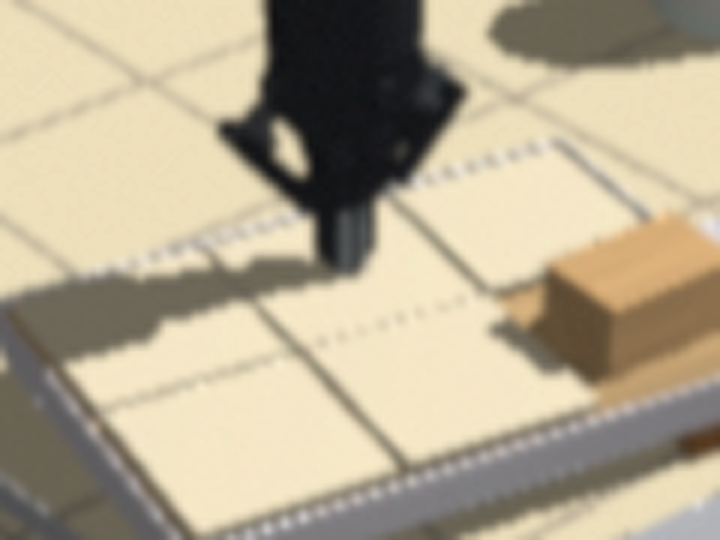

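The wrist view shows the tile level with its neighbours and evenly spaced joints at columns 165 and 395. The travel has stopped at z=0.0417 with about 14 N of downward push. Handing in while holding.

```bash
python3 -c "
from workcell import bot
from h import *
print(bot.job_done());st(bot)"
```

```text
the job is handed in; nothing more can be done
None
the job is handed in; nothing more can be done
```

The loose tile is the middle one in the row nearest the robot. I pressed it flat at its centre with the shut fingertips and handed the job in, at about 20 s, while still holding it down. The hand-in call gives no verdict.

**Finding it**
- **Near-left tile:** firm. The force rose from 3 to 12 N with no further travel.
- **Near-middle tile:** pressed 32 mm off centre, it gave about 3.5 mm at 2.6 N, which matches the loose tile's figures.
- **Other three tiles:** not probed, because only one tile rocks.

**Pressing it flat**
- The tile sank at roughly its stated spring rate, then stopped at TCP z = 0.0417 m with about 14 N on it, well over the 6 N needed. The firm tile stopped at 0.0424 m.
- In the last pictures it sits level with its neighbours, and the block has not moved.

**Checks that disagreed**
- **Fingertip height:** contact came about 25 mm lower than the stated 19 mm tip offset implies. I relied on force and the measured contact height instead.
- **Force reading:** one reading on the way down was 4.5 N where about 6 N was expected; sensor noise is roughly 0.5–1 N.
- **Sideways force:** about 6 N remained at the end, with no visible shift of the tile.

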